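# Push the forming roller up the feed ramp to its stop

### The arm

A 6-joint arm with a two-finger parallel gripper is mounted at the origin on the work surface. World frame = base frame: x ahead of the robot, y to its left, z up, the work surface at z = 0. Lengths are in m, angles in rad, forces in N, time in s.
With the tool pointing down it reaches from about 0.35 to 0.85 m from the base axis. Payload 8.1 kg.
Tool frame: the origin (TCP) lies at the very end of the fingers, on their centre line; the grasp point (between the pads) lies 19 mm behind it; z points along the fingers, y is the line along which they close (so a half turn about z gives the same grasp; the last joint's range is limited). The gripper opens to 93 mm and grips with 3 to 60 N. Pads are 15 mm wide; open, the fingers measure 128 mm over their backs; the gripper's body (75 mm by 188 mm) begins 65 mm behind the grasp point.
Start: joints at [1.068, 0.13, 1.488, -0, 1.523, -0.085], TCP at [0.243, 0.548, 0.219] pointing down, gripper open.
Joint ranges: [-2.96, 2.96], [-0.89, 2.26], [0.02, 2.5], [-1.34, 4.48], [0, 2.73], [-2.66, 2.66]. Speed limits (rad/s): [2.39, 2.39, 2.79, 3.14, 3.14, 3.14].

### API

Orientations are given as [roll, pitch, yaw] about the fixed x, y, z axes, in that order (R = Rz(yaw) Ry(pitch) Rx(roll)).
In Python, from rig import manip gives the robot as it stands. The module is installed in compiled form; this text tells all that it offers.
- The arm moves only by the shell command python3 -m crank 'ROWS' [FORCE]. ROWS is a JSON object of lists of equal length, an entry for each row: "slide": the shift along the tool's x, y, z in cm, a list of three; "turn": the turn about the tool's z in rad; "hand": the opening, from 0 (shut) to 1 (fully open). In form: {"slide": [[dx, dy, dz], ...], "turn": [turn, ...], "hand": [hand, ...]}. A call has exactly 5 rows; each row is the pose to reach, as a shift and turn from the pose commanded when the call began, along the tool's axes at that moment; what a row does not reach only later rows make up. A row lasts 1/8 s, in which the tool goes at most 62.5 mm and 10.7 degrees, less where a joint would pass 70% of its speed; a pose out of reach is approached as far as the arm can. A call with a gripper value outside its range is refused whole. The fingers move at their own pace and stop on an object; FORCE is the grip in N (left out, the last holds). Time passes only in rows, so rows that repeat a pose let the fingers close, or fill a call up. It gives the time, the measured TCP pose, the force, the opening and the grip force at its end, in the units of the state.
- manip.get_obs(): the state, without advancing time (a new reading comes with each control period).
- manip.snapshot(name): name is "scene" or "top" or "wrist"; returns (picture, depth): 420x560x3 uint8, red, green, blue; 420x560 float32, m along the optical axis (not along the pixel's ray), 0 where there is no reading.
- manip.camera_info(name): a dict with "vfov" (degrees; the focal length in pixels is half the picture's height over the tangent of half this angle, whatever the lens; pixels are square), "cx", "cy" (the principal point, pixels), "view" (4x4, takes a point from world to camera coordinates). Camera axes: x right, y up, looking along -z (the intrinsics and any distortion apply to the point x, -y, -z); pixel columns grow to the right and rows downward; lengths in m; the calibration is good to about 2 mm. A picture is of the moment at which its call begins: read the wrist's pose just before it. camera_info takes no time and is no camera call; for the wrist camera it gives the pose at the moment of the call.
- manip.job_done(): hands the job in; it is judged then, once.
Trained networks look in the newest picture that a camera, given by its name, has taken for a name from the list of things; names that differ only in an ending like _2 or _b are one class to them, and where a whole thing is asked for, a point or a joint stands for the part that bears it (a point fixed in the world has none). Each returns a list of dicts, best first, with "conf" (0 to 1); they miss things now and then, are a little off and sometimes report something else, mostly with a low value. They report only what shows in the picture. A call takes as long as a camera call. They do not tell look-alikes from the thing itself.
- manip.spot_in(camera, query): "point" ([row, column] in pixels, amid what is visible of it).
The state is a dict: "time": time; "q": joint angles; "joint_velocities": joint speeds; "joint_efforts": joint torques, N m; "position": TCP position; "tool_rot": TCP orientation; "wrist_force": force on the tool from outside, world axes, zero at the start; "wrist_torque": the same for the moment, N m; "grip_width": finger opening in m; "grip_force": force on a finger pad.
Only numpy, scipy, OpenCV 4.12 (cv2) and the standard library are available. Lean on these libraries where they do the work, as an engineer would, in place of code of your own. Each camera call takes 0.05 s, during which the arm holds its last target. There are 200 camera calls.

### The job

Push the steel roller up the blue feed ramp with your fingertips until it lies square against the red stop, slowly (about 5 cm a second) and without ever letting it get away or roll back. Only push it, never pinch or lift it; do not shove the stop along, and leave the other things around the ramp alone. Finish while still holding the roller against the stop with a light push of a few newtons, because it rolls back when released.

Things in the scene. Friction and masses are not known exactly. Their poses are not given: they have to be found in the camera images.
- ramp: Blue feed ramp fixed to the bench, 346 x 164 mm. Origin at bench height on its centre line; z up, x level uphill, y across. A level apron, 20 mm high, runs from x = -170 to -80 mm; at its low end (x = -176 to -170) a lip rises 6 mm above it. Two side rails 10 mm high stand along the whole ramp, 144 mm apart inside.
- incline (a point): Middle of the line where the apron ends and the bare metal incline begins: x = -80 mm on the ramp, 20 mm above the bench. From here the deck climbs straight at 0.14 rad (8 degrees) for 250 mm along the slope. Axes: x up along the slope, y across, z square to the deck.
- roller: Loose steel roller with two copper bands, 60 mm in diameter, 130 mm long, about 0.6 kg (varies). It starts at rest on the apron, lying across the ramp. Origin at its centre; its own y runs along its length, x and z turn as it rolls. It rolls back freely on the incline; finger friction adds drag: pushing it takes about 2 to 10 N.
- stop: Red stop bar with a black rubber face clamped across the deck, 126 mm wide, 41 mm high; its face lies 160 to 210 mm up the incline, different each time. Origin at the middle of the face's foot on the deck; x up the slope, y across, z square to the deck. The roller touches it with its centre at x = -30, z = 30 mm here. It slips only above about 80 N.
- beaker: Loose copper beaker, 64 mm across, 75 mm high, standing near the ramp; origin at the centre of its underside. Leave it alone.
- weight: Loose brass knobbed weight, 48 mm across, 62 mm high, standing near the ramp; origin at the centre of its underside. Leave it alone.
- block: Loose dark steel forming block, a 50 mm cube, standing near the ramp; origin at the centre of its underside. Leave it alone.
Not all that is in view belongs to the job. There is more than one size of the roller; the job needs the middle-sized.

How it is judged:
By the outcome, as a careful person would: the job done as asked, in the order asked, and still so for the second after the job is handed in, while the arm keeps its last pose, push and grip.
It also fails if it takes over 35 s, if anything falls off the work surface, if the arm or the gripper's body presses on something with over 40 N, if the wrist force passes 120 N, or if a joint passes its speed limit or range.

## Working session

There is one attempt and no reset: what is moved stays moved. The work goes in short steps, Python scripts to look and compute and a shell command to move; the robot and the scene stay as the last step left them, time stands still between calls to the robot, and variables do not carry over. Pictures are saved under pics/ and viewed, at most 10 in all, crops included, and the job is handed in when it is done.

```bash
mkdir -p pics; cat > h.py <<'E'
import numpy as np, cv2
from rig import manip
def take(cam):
    info=manip.camera_info(cam); p,d=manip.snapshot(cam); return p,d,info
def unproj(r,c,z,info):
    f=210/np.tan(np.radians(info["vfov"])/2)
    X=np.array([(c-info["cx"])/f*z,-(r-info["cy"])/f*z,-z,np.ones_like(z)]) if np.ndim(z) else np.array([(c-info["cx"])/f*z,-(r-info["cy"])/f*z,-z,1])
    V=np.array(info["view"]); return (np.linalg.inv(V)@X.reshape(4,-1))[:3].T
E
python3 - <<'E'
from h import *
ims=[]
for c in ["scene","top"]:
    p,d,i=take(c); np.savez(f"{c}.npz",p=p,d=d); cv2.imwrite(f"pics/{c}.png",p[:,:,::-1])
    print(c,{k:np.round(v,3).tolist() for k,v in i.items() if not isinstance(v,str)})
    for q in ["ramp","roller","stop","beaker","weight","block"]:
        for s in manip.spot_in(c,q)[:4]:
            r,cc=map(int,s["point"]); z=d[r,cc]
            print(q,round(s["conf"],2),r,cc,np.round(unproj(r,cc,float(z),i),3).tolist())
print(manip.get_obs())
E
```

```text
scene {'vfov': 47.697, 'cx': 279.531, 'cy': 215.457, 'view': [[-0.215, 0.977, 0.015, 0.148], [-0.775, -0.18, 0.605, 0.415], [0.594, 0.118, 0.796, -1.442], [0.0, 0.0, 0.0, 1.0]]}
ramp 0.57 225 313 [[0.579, 0.052, 0.037]]
roller 0.97 202 248 [[0.58, -0.096, 0.078]]
roller 0.93 133 224 [[0.382, -0.21, 0.08]]
roller 0.65 198 184 [[0.571, -0.254, 0.038]]
stop 0.71 221 362 [[0.581, 0.154, 0.085]]
beaker 0.93 264 240 [[0.705, -0.084, 0.021]]
weight 0.72 296 329 [[0.747, 0.114, 0.037]]
block 0.6 172 357 [[0.407, 0.129, 0.047]]
top {'vfov': 42.267, 'cx': 278.991, 'cy': 210.269, 'view': [[-0.02, -1.0, 0.0, -0.006], [0.994, -0.02, 0.105, -0.571], [-0.105, 0.002, 0.994, -0.985], [0.0, 0.0, 0.0, 1.0]]}
ramp 0.89 215 244 [[0.563, 0.048, 0.035]]
roller 0.88 325 398 [[0.362, -0.219, 0.083]]
roller 0.81 211 325 [[0.563, -0.099, 0.078]]
roller 0.57 211 403 [[0.565, -0.247, 0.036]]
stop 0.91 213 180 [[0.567, 0.163, 0.058]]
beaker 0.93 128 308 [[0.735, -0.077, 0.001]]
weight 0.67 125 209 [[0.746, 0.117, -0.003]]
weight 0.67 216 244 [[0.561, 0.048, 0.036]]
block 0.61 312 200 [[0.388, 0.129, 0.048]]
{'time': 0.7, 'q': array([ 1.06759757e+00,  1.30335055e-01,  1.48814111e+00, -3.13412916e-06,
        1.52296609e+00, -8.54117811e-02]), 'joint_velocities': array([ 0.00024444,  0.00170575,  0.00210114,  0.00154361,  0.00042089,
       -0.00134202]), 'joint_efforts': array([ 1.30995897e-03, -5.59578645e+01, -4.91960764e+01,  7.66419503e-02,
        2.25388451e-02, -2.85990615e-05]), 'position': array([0.24345493, 0.54844375, 0.21870643]), 'tool_rot': array([3.14144307e+00, 1.59493963e-05, 2.72380583e+00]), 'wrist_force': array([-0.10015472, -0.23173372,  0.02881806]), 'wrist_torque': array([ 0.03834951, -0.02733855,  0.01873818]), 'grip_force': 0.0, 'grip_width': 0.09279363009898045}
```

View pics/scene.png

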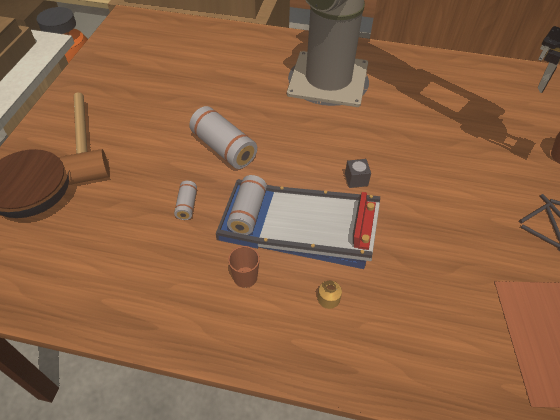

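View pics/top.png

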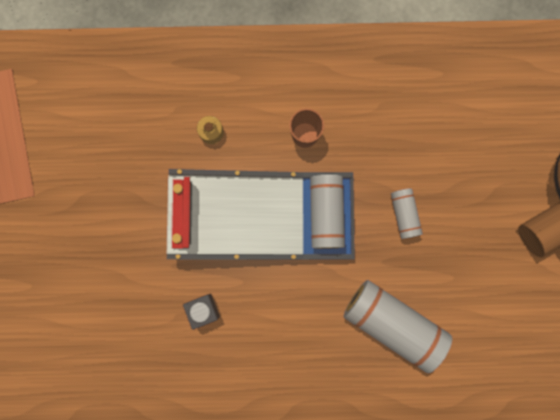

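The pictures agree: the ramp climbs along about +y in the world. The middle-sized roller is on the apron (scene 202,248; top 211,325). The small one is at top (211,403), the big one at (325,398), and the red stop at top (213,180). Next I'll measure them precisely.

```bash
cat > m.py <<'E'
from h import *
def cloud(cam):
    p,d,i=take(cam); r,c=np.mgrid[0:420,0:560]
    P=unproj(r.ravel(),c.ravel(),d.ravel().astype(float),i); return p,P.reshape(420,560,3),d,i
def rect(m):
    m=m.astype(np.uint8); n,l,s,_=cv2.connectedComponentsWithStats(m); return l==1+np.argmax(s[1:,4])
E
python3 - <<'E'
from m import *
print(manip.camera_info("top").keys())
for cam in ["top","scene"]:
    p,P,d,i=cloud(cam)
    hsv=cv2.cvtColor(p,cv2.COLOR_RGB2HSV); h,s,v=[hsv[...,k].astype(int) for k in range(3)]
    X,Y,Z=P[...,0],P[...,1],P[...,2]
    box=(d>0)&(X>.45)&(X<.7)&(Y>-.18)&(Y<.25)
    deck=box&(s<70)&(v>120)&(Y>-.04)&(Y<.12)&(X>.52)&(X<.62)
    A=np.c_[X[deck],Y[deck],np.ones(deck.sum())]; k,res,_,_=np.linalg.lstsq(A,Z[deck],rcond=None)
    print(cam,"deck n",deck.sum(),"slope",np.hypot(k[0],k[1]),"dir(deg)",np.degrees(np.arctan2(k[1],k[0])),"coef",k, "rms",np.std(A@k-Z[deck]), "y where z=.02 @x=.565",(.02-k[2]-k[0]*.565)/k[1])
    rails=box&(v<75)&(s<110)&(Z>.015)
    red=rect(box&((h<6)|(h>174))&(s>180)&(v>80)&(Z>.04))
    blue=box&(h>100)&(h<125)&(s>100)&(Z>.012)
    roll=rect(box&(Z>.06)&(Y<-.03)&(Y>-.16))
    for n,m in [("rails",rails),("red",red),("blue",blue),("roll",roll)]:
        Q=P[m]; b=cv2.minAreaRect(Q[:,:2].astype(np.float32)*1000)
        print(n,m.sum(),"rect",np.round(b[0],1),np.round(b[1],1),round(b[2],1),"z",np.percentile(Q[:,2],[5,50,95]).round(3),"y",np.percentile(Q[:,1],[1,50,99]).round(3),"x",np.percentile(Q[:,0],[1,50,99]).round(3))
    Q=P[roll]; top=Q
    # cylinder axis fit: radius 30
    from scipy.optimize import least_squares
    def f(t):
        u=np.array([np.cos(t[0]),np.sin(t[0])]); n=np.array([-u[1],u[0]])
        return np.hypot(Q[:,:2]@n-t[1],Q[:,2]-t[2])-.03
    r=least_squares(f,[0,-.1,.05],loss="soft_l1",f_scale=.002); u=np.array([np.cos(r.x[0]),np.sin(r.x[0])])
    e=Q[:,:2]@u; print("cyl ang deg",np.degrees(r.x[0]),"offset,z",r.x[1:],"ends",np.percentile(e,[1,99]),"rms",np.std(f(r.x)))
E
```

```text
dict_keys(['vfov', 'cx', 'cy', 'view'])
top deck n 4620 slope 0.14030476202866565 dir(deg) 88.76686771298526 coef [0.00301944 0.14027227 0.0257051 ] rms 0.0018253468976005157 y where z=.02 @x=.565 -0.05283353775494246
rails 30 rect [ 556.2 -133.7] [ 34.  154.1] 71.8 z [0.024 0.029 0.032] y [-0.152 -0.121 -0.094] x [0.486 0.488 0.632]
red 195 rect [566.1 167.3] [70.6 13. ] 0.4 z [0.058 0.061 0.064] y [0.161 0.169 0.174] x [0.532 0.572 0.601]
blue 846 rect [ 560.5 -107.2] [ 86.9 140.3] 88.7 z [0.016 0.019 0.022] y [-0.151 -0.074 -0.063] x [0.493 0.559 0.629]
roll 2193 rect [ 564.4 -103.4] [ 56.5 130.2] 89.6 z [0.063 0.075 0.08 ] y [-0.131 -0.102 -0.076] x [0.5   0.563 0.628]
cyl ang deg -0.3038668720696727 offset,z [-0.1005957  0.0487915] ends [0.50022039 0.6282232 ] rms 0.001598177685093648
scene deck n 2481 slope 0.14053388747296014 dir(deg) 87.26148580960165 coef [0.00671441 0.1403734  0.02508667] rms 0.0015354504460141545 y where z=.02 @x=.565 -0.06326207450475047Traceback (most recent call last):
  File "<stdin>", line 12, in <module>
  File "m.py", line 6, in rect
    m=m.astype(np.uint8); n,l,s,_=cv2.connectedComponentsWithStats(m); return l==1+np.argmax(s[1:,4])
                                                                                   ~~~~~~~~~^^^^^^^^^
    return _wrapfunc(a, 'argmax', axis=axis, out=out, **kwds)
    return bound(*args, **kwds)
ValueError: attempt to get argmax of an empty sequence
```

```bash
python3 - <<'E'
from m import *
for cam in ["top"]:
    p,P,d,i=cloud(cam)
    for c in list(range(164,204,2))+list(range(296,356,3)): print(c,p[205,c].tolist(),np.round(np.median(P[200:211,c],0)*1000).astype(int).tolist())
    # rail rows
    for c in (215,265): print([ (r,p[r,c].tolist(),(P[r,c]*1000).round().astype(int).tolist()) for r in list(range(168,184,2))+list(range(248,266,2))])
    cv2.imwrite("pics/crop.png",cv2.resize(p[160:270,155:365,::-1],None,fx=3.8,fy=3.8,interpolation=cv2.INTER_CUBIC))
E
```

```text
164 [161, 109, 67] [589, 204, -2]
166 [164, 117, 80] [589, 201, -2]
168 [194, 180, 158] [580, 186, 52]
170 [206, 200, 183] [583, 182, 52]
172 [194, 136, 124] [581, 176, 63]
174 [186, 62, 53] [582, 173, 61]
176 [186, 63, 54] [581, 169, 61]
178 [185, 64, 54] [582, 166, 60]
180 [184, 63, 54] [581, 162, 60]
182 [176, 61, 53] [578, 153, 90]
184 [185, 65, 56] [578, 150, 91]
186 [183, 64, 55] [578, 146, 90]
188 [165, 62, 54] [578, 143, 89]
190 [89, 62, 55] [578, 140, 87]
192 [112, 108, 99] [583, 143, 48]
194 [134, 130, 119] [582, 139, 47]
196 [133, 128, 118] [582, 135, 47]
198 [144, 140, 128] [582, 132, 47]
200 [195, 191, 174] [583, 128, 46]
202 [200, 197, 180] [582, 125, 44]
296 [206, 203, 185] [582, -49, 20]
299 [206, 203, 185] [582, -55, 20]
302 [166, 170, 167] [581, -61, 18]
305 [70, 97, 134] [582, -66, 19]
308 [71, 98, 136] [581, -72, 19]
311 [105, 106, 108] [577, -75, 59]
314 [138, 134, 126] [575, -80, 66]
317 [155, 150, 141] [575, -85, 72]
320 [164, 159, 150] [574, -90, 76]
323 [172, 166, 156] [574, -96, 77]
326 [183, 178, 167] [574, -101, 77]
329 [178, 172, 162] [574, -106, 79]
332 
[... 863 characters left out ...]
 [105, 76, 55], [478, 107, 1]), (264, [105, 76, 55], [474, 107, -3])]
[(168, [172, 117, 75], [658, 8, -1]), (170, [149, 106, 75], [654, 8, -2]), (172, [94, 88, 83], [643, 8, 38]), (174, [90, 87, 83], [638, 8, 41]), (176, [90, 86, 80], [636, 8, 34]), (178, [161, 158, 144], [633, 8, 31]), (180, [204, 201, 183], [629, 8, 30]), (182, [200, 197, 179], [625, 8, 29]), (248, [205, 202, 184], [501, 10, 32]), (250, [207, 204, 186], [498, 10, 28]), (252, [197, 194, 177], [494, 10, 27]), (254, [124, 121, 113], [490, 10, 39]), (256, [88, 86, 83], [486, 10, 38]), (258, [90, 85, 79], [483, 10, 40]), (260, [103, 78, 59], [480, 11, 1]), (262, [110, 80, 58], [476, 11, -1]), (264, [109, 80, 57], [472, 12, 0])]
```

View pics/crop.png

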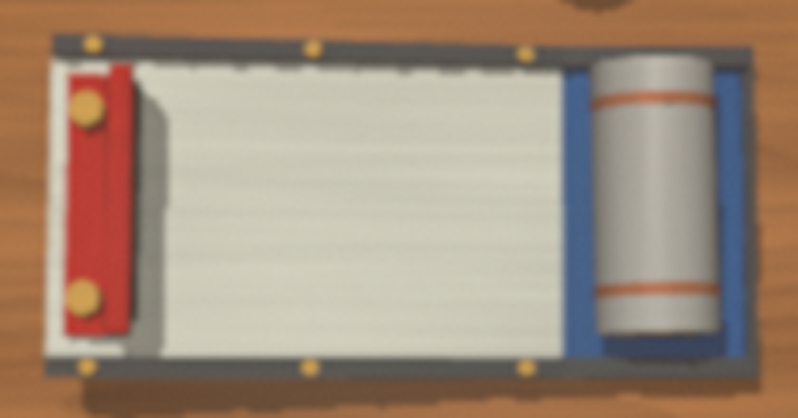

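Held against the given sizes:

| Item | Measured (world, m) | Check |
|---|---|---|
| Roller | centre (0.564, -0.1036), axis along x | top 78 mm |
| Foot of incline | y ≈ -0.063 | |
| Lip | y ≈ -0.153 | |
| Stop | face foot y ≈ 0.1445 | about 208 mm up the incline |
| Ramp | yaw ≈ 89.4° | |

I'll approach behind the roller.

```bash
python3 -m crank '{"slide":[[-4.4,-3.9,0],[-8.8,-7.8,0],[-13.2,-11.7,0],[-17.6,-15.6,0],[-22,-19.5,0]],"turn":[0.18,0.36,0.54,0.72,0.9],"hand":[0.7,0.7,0.7,0.7,0.7]}' 10; cat > g.py <<'E'
from h import *
import sys
from scipy.spatial.transform import Rotation as R
o=manip.get_obs(); M=R.from_euler("xyz",o["tool_rot"]).as_matrix()
t=np.array(list(map(float,sys.argv[1:4])))
print("t",o["time"],"pos",o["position"].round(4),"rot",o["tool_rot"].round(4),"slide cm",(M.T@(t-o["position"])*100).round(2),"turn",(o["tool_rot"][2]-1.561).round(3),"F",o["wrist_force"].round(1),o["grip_width"])
E
python3 g.py .561 -.150 .219
```

```text
time: 1.48
position: [0.3659, 0.2793, 0.2189]
tool_rot: [3.141, -0.0, 1.818]
wrist_force: [0.6, -0.1, -0.3]
grip_width: 0.065
grip_force: 0.0
t 1.475 pos [0.3659 0.2793 0.2189] rot [ 3.1407e+00 -2.0000e-04  1.8182e+00] slide cm [-4.64e+01  8.40e+00 -1.00e-02] turn 0.257 F [ 0.6 -0.1 -0.3] 0.06502345303347382
```

```bash
python3 -m crank '{"slide":[[-5.8,1,0],[-11.6,2,0],[-17.4,3,0],[-23.2,4,0],[-29,5.2,0]],"turn":[0.13,0.26,0.26,0.26,0.26],"hand":[0.7,0.7,0.7,0.7,0.7]}' 10; python3 g.py .561 -.150 .219
```

```text
time: 2.1
position: [0.489, 0.0112, 0.219]
tool_rot: [3.141, -0.0, 1.564]
wrist_force: [0.8, 0.4, -0.2]
grip_width: 0.065
grip_force: 0.0
t 2.1 pos [0.489  0.0112 0.219 ] rot [ 3.1405e+00 -1.0000e-04  1.5637e+00] slide cm [-1.607e+01  7.320e+00  1.000e-02] turn 0.003 F [ 0.8  0.4 -0.2] 0.06503200103947229
```

```bash
python3 -m crank '{"slide":[[-5,2.4,0],[-10,4.8,0],[-14,6.6,0],[-15.6,7.2,0],[-15.6,7.2,0]],"turn":[0,0,0,0,0],"hand":[0.7,0.7,0.7,0.7,0.7]}' 10; python3 g.py .561 -.150 .035
```

```text
time: 2.72
position: [0.5591, -0.1437, 0.2184]
tool_rot: [-3.141, -0.0, 1.562]
wrist_force: [-0.6, 0.8, -0.1]
grip_width: 0.0653
grip_force: 0.0
t 2.725 pos [ 0.5591 -0.1437  0.2184] rot [-3.1411e+00 -4.0000e-04  1.5624e+00] slide cm [-0.63  0.2  18.34] turn 0.001 F [-0.6  0.8 -0.1] 0.06528859758861343
```

```bash
python3 -m crank '{"slide":[[-0.8,0.4,3],[-0.8,0.4,7],[-0.8,0.4,10.5],[-0.8,0.4,12],[-0.8,0.4,12]],"turn":[0,0,0,0,0],"hand":[0.7,0.7,0.7,0.7,0.7]}' 10; python3 g.py .563 -.151 .036; python3 - <<'E'
from m import *
p,P,d,i=cloud("top"); cv2.imwrite("pics/w1.png",cv2.resize(p[140:290,155:395,::-1],None,fx=3.3,fy=3.3))
p,d,i=take("wrist"); cv2.imwrite("pics/w2.png",p[:,:,::-1])
E
```

```text
time: 3.35
position: [0.5625, -0.1501, 0.0981]
tool_rot: [-3.14, -0.001, 1.565]
wrist_force: [0.3, 0.2, 0.7]
grip_width: 0.0651
grip_force: 0.0
t 3.35 pos [ 0.5625 -0.1501  0.0981] rot [-3.1399e+00 -8.0000e-04  1.5649e+00] slide cm [-0.1   0.06  6.21] turn 0.004 F [0.3 0.2 0.7] 0.06513862290959595
```

View pics/w2.png

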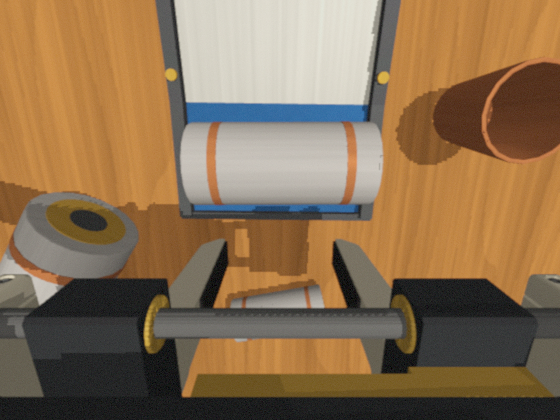

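The wrist view shows both fingers centred on the roller (cols 225–335, roller 181–380) and behind it. I'll go down.

```bash
python3 -m crank '{"slide":[[-0.1,0,1.5],[-0.1,0,3],[-0.1,0,4.5],[-0.1,0,6],[-0.1,0,6.2]],"turn":[0,0,0,0,0],"hand":[0.7,0.7,0.7,0.7,0.7]}' 10; python3 g.py .563 -.141 .036
```

```text
time: 4.08
position: [0.5618, -0.1519, 0.0345]
tool_rot: [-3.138, -0.001, 1.564]
wrist_force: [-0.1, -0.6, -0.9]
grip_width: 0.065
grip_force: 0.0
t 4.075 pos [ 0.5618 -0.1519  0.0345] rot [-3.1385e+00 -1.1000e-03  1.5637e+00] slide cm [ 1.09  0.11 -0.15] turn 0.003 F [-0.1 -0.6 -0.9] 0.06496533846189738
```

```bash
python3 -m crank '{"slide":[[0.25,0,0],[0.5,0,0],[0.75,0,0],[1.0,0,0],[1.25,0,0]],"turn":[0,0,0,0,0],"hand":[0.7,0.7,0.7,0.7,0.7]}' 10; python3 g.py .563 -.141 .036
```

```text
time: 4.7
position: [0.5634, -0.1397, 0.0369]
tool_rot: [3.141, 0.0, 1.564]
wrist_force: [0.9, 0.2, 0.0]
grip_width: 0.0647
grip_force: 0.1
t 4.7 pos [ 0.5634 -0.1397  0.0369] rot [3.1413e+00 2.0000e-04 1.5638e+00] slide cm [-0.13 -0.04  0.09] turn 0.003 F [0.9 0.2 0. ] 0.06471975989229622
```

```bash
python3 -m crank '{"slide":[[0.3,0,0],[0.6,0,0],[0.95,0,0],[1.35,0,0],[1.8,0,0]],"turn":[0,0,0,0,0],"hand":[0.7,0.7,0.7,0.7,0.7]}' 10; python3 - <<'E'
from m import *
print(manip.get_obs()["time"])
p,P,d,i=cloud("top"); 
X,Y,Z=P[...,0],P[...,1],P[...,2]
for x in (.51,.53,.60,.62):
    m=(abs(X-x)<.005)&(Y>-.18)&(Y<.1)&(Z>.066)&(Z<.10); print(x,np.percentile(Y[m],[2,50,98]).round(4),np.percentile(Z[m],[50,98]).round(3))
cv2.imwrite("pics/w3.png",cv2.resize(p[140:290,155:395,::-1],None,fx=3.3,fy=3.3))
E
```

```text
time: 5.32
position: [0.5634, -0.1216, 0.0366]
tool_rot: [-3.142, -0.0, 1.564]
wrist_force: [0.6, -0.3, 0.9]
grip_width: 0.0652
grip_force: 0.1
5.325
0.51 [-0.0885 -0.0847 -0.0793] [0.079 0.081]
0.53 [-0.0904 -0.088  -0.0857] [0.078 0.081]
0.6 [-0.067  -0.0626 -0.0591] [0.072 0.076]
0.62 [-0.0722 -0.0665 -0.0592] [0.073 0.078]
```

View pics/w3.png

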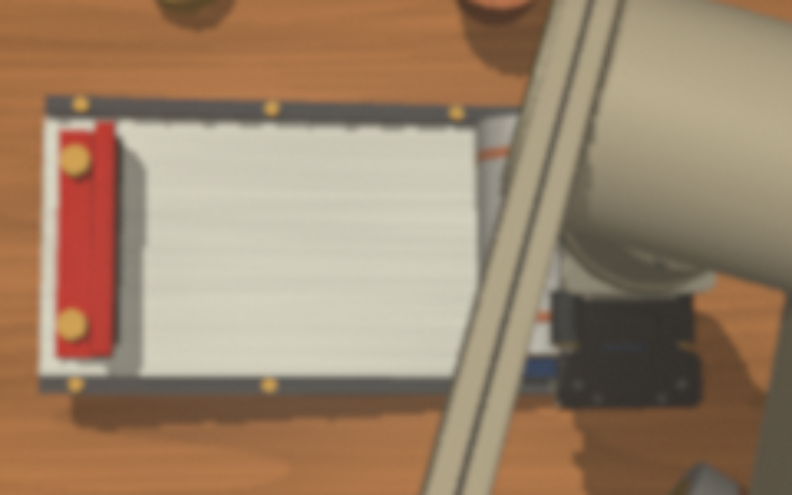

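The roller leads the fingers with its front edge square (crop cols 477–480) and has reached the foot of the incline. I'll push on, rising with the slope.

```bash
python3 -m crank '{"slide":[[0.5,0,0],[1.1,0,0],[1.7,0,0],[2.3,0,-0.08],[2.9,0,-0.16]],"turn":[0,0,0,0,0],"hand":[0.7,0.7,0.7,0.7,0.7]}' 10; python3 g.py .563 .073 .06
```

```text
time: 6.0
position: [0.5638, -0.0928, 0.0385]
tool_rot: [3.141, 0.001, 1.564]
wrist_force: [0.3, -1.8, 0.1]
grip_width: 0.0654
grip_force: 0.9
t 6.0 pos [ 0.5638 -0.0928  0.0385] rot [3.1411e+00 5.0000e-04 1.5638e+00] slide cm [16.57 -0.2  -2.16] turn 0.003 F [ 0.3 -1.8  0.1] 0.06539808535844718
```

```bash
python3 -m crank '{"slide":[[0.62,0,-0.09],[1.24,0,-0.18],[1.86,0,-0.26],[2.48,0,-0.35],[3.1,0,-0.43]],"turn":[0,0,0,0,0],"hand":[0.7,0.7,0.7,0.7,0.7]}' 10; python3 g.py .563 .073 .06
```

```text
time: 6.62
position: [0.5638, -0.0614, 0.0426]
tool_rot: [3.142, 0.0, 1.564]
wrist_force: [-1.1, -1.5, 0.5]
grip_width: 0.0649
grip_force: 0.9
t 6.625 pos [ 0.5638 -0.0614  0.0426] rot [3.1416 0.     1.5638] slide cm [13.44 -0.18 -1.74] turn 0.003 F [-1.1 -1.5  0.5] 0.06487833936177351
```

```bash
python3 -m crank '{"slide":[[0.62,0,-0.09],[1.24,0,-0.18],[1.86,0,-0.26],[2.48,0,-0.35],[3.1,0,-0.43]],"turn":[0,0,0,0,0],"hand":[0.7,0.7,0.7,0.7,0.7]}' 10; python3 g.py .563 .073 .06
```

```text
time: 7.25
position: [0.564, -0.0305, 0.0469]
tool_rot: [-3.142, 0.0, 1.564]
wrist_force: [0.3, -1.8, 1.3]
grip_width: 0.0653
grip_force: 0.9
t 7.25 pos [ 0.564  -0.0305  0.0469] rot [-3.1416  0.      1.5638] slide cm [10.35 -0.17 -1.31] turn 0.003 F [ 0.3 -1.8  1.3] 0.06530464553712369
```

```bash
python3 -m crank '{"slide":[[0.62,0,-0.08],[1.24,0,-0.16],[1.86,0,-0.24],[2.48,0,-0.33],[3.1,0,-0.42]],"turn":[0,0,0,0,0],"hand":[0.7,0.7,0.7,0.7,0.7]}' 10; python3 g.py .563 .073 .06; python3 - <<'E'
from m import *
p,d,i=take("wrist"); cv2.imwrite("pics/w4.png",p[:,:,::-1])
E
```

```text
time: 7.88
position: [0.5642, 0.0006, 0.0511]
tool_rot: [3.142, -0.0, 1.564]
wrist_force: [-0.3, -0.7, 0.8]
grip_width: 0.0651
grip_force: 0.9
t 7.875 pos [0.5642 0.0006 0.0511] rot [ 3.1416 -0.      1.5638] slide cm [ 7.24 -0.17 -0.89] turn 0.003 F [-0.3 -0.7  0.8] 0.0650614629690434
```

View pics/w4.png

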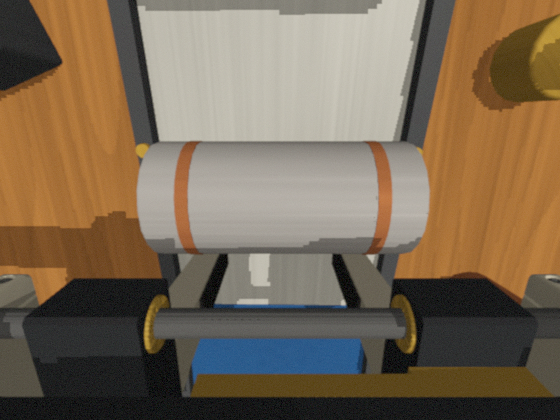

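The roller is square on both fingers (cols 138–428) and centred between the rails.

```bash
python3 -m crank '{"slide":[[0.6,0,-0.08],[1.2,0,-0.16],[1.8,0,-0.24],[2.4,0,-0.33],[3.0,0,-0.41]],"turn":[0,0,0,0,0],"hand":[0.7,0.7,0.7,0.7,0.7]}' 10; python3 g.py .563 .073 .06
```

```text
time: 8.55
position: [0.5644, 0.0306, 0.0552]
tool_rot: [-3.142, 0.0, 1.564]
wrist_force: [-0.5, -1.9, 0.5]
grip_width: 0.065
grip_force: 0.9
t 8.55 pos [0.5644 0.0306 0.0552] rot [-3.1416  0.      1.5638] slide cm [ 4.24 -0.17 -0.48] turn 0.003 F [-0.5 -1.9  0.5] 0.06504214763341096
```

```bash
python3 -m crank '{"slide":[[0.6,0,-0.08],[1.2,0,-0.16],[1.8,0,-0.24],[2.3,0,-0.32],[2.8,0,-0.39]],"turn":[0,0,0,0,0],"hand":[0.7,0.7,0.7,0.7,0.7]}' 10; python3 g.py .563 .073 .06
```

```text
time: 9.18
position: [0.5646, 0.0584, 0.0591]
tool_rot: [-3.142, 0.0, 1.564]
wrist_force: [0.6, -1.9, 0.8]
grip_width: 0.0649
grip_force: 0.9
t 9.175 pos [0.5646 0.0584 0.0591] rot [-3.1415e+00  1.0000e-04  1.5639e+00] slide cm [ 1.46 -0.17 -0.09] turn 0.003 F [ 0.6 -1.9  0.8] 0.06487569214451924
```

```bash
python3 -m crank '{"slide":[[0.35,0,-0.05],[0.6,0,-0.08],[0.8,0,-0.11],[0.95,0,-0.13],[1.1,0,-0.15]],"turn":[0,0,0,0,0],"hand":[0.7,0.7,0.7,0.7,0.7]}' 10; python3 g.py .563 .073 .06
```

```text
time: 9.8
position: [0.5647, 0.0691, 0.0605]
tool_rot: [-3.142, 0.0, 1.564]
wrist_force: [0.8, -0.6, 0.2]
grip_width: 0.065
grip_force: 0.9
t 9.8 pos [0.5647 0.0691 0.0605] rot [-3.1416e+00  1.0000e-04  1.5638e+00] slide cm [ 0.38 -0.17  0.05] turn 0.003 F [ 0.8 -0.6  0.2] 0.06503076107579353
```

```bash
python3 -m crank '{"slide":[[0.06,0,0],[0.12,0,0],[0.18,0,0],[0.24,0,-0.03],[0.3,0,-0.03]],"turn":[0,0,0,0,0],"hand":[0.7,0.7,0.7,0.7,0.7]}' 10; python3 g.py .563 .073 .06
```

```text
time: 10.42
position: [0.5647, 0.0716, 0.0608]
tool_rot: [-3.141, 0.001, 1.564]
wrist_force: [-0.8, -5.9, 1.6]
grip_width: 0.0651
grip_force: 3.1
t 10.425 pos [0.5647 0.0716 0.0608] rot [-3.1414e+00  9.0000e-04  1.5636e+00] slide cm [ 0.14 -0.17  0.08] turn 0.003 F [-0.8 -5.9  1.6] 0.0650916391637978
```

```bash
python3 -m crank '{"slide":[[0,0,0],[0,0,0],[0,0,0],[0,0,0],[0,0,0]],"turn":[0,0,0,0,0],"hand":[0.7,0.7,0.7,0.7,0.7]}' 10; python3 - <<'E'
from m import *
p,d,i=take("wrist"); cv2.imwrite("pics/w5.png",p[:,:,::-1])
for k in range(3): manip.snapshot("scene"); o=manip.get_obs(); print(o["wrist_force"].round(1),o["wrist_torque"].round(2),o["position"].round(4))
E
```

```text
time: 11.05
position: [0.5646, 0.0716, 0.0608]
tool_rot: [-3.141, 0.001, 1.563]
wrist_force: [-0.9, -5.4, 0.5]
grip_width: 0.0653
grip_force: 2.6
[-0.4 -5.1  0.6] [-0.95  0.19 -0.12] [0.5646 0.0716 0.0608]
[-0.9 -5.   1.8] [-0.93  0.17 -0.12] [0.5647 0.0716 0.0608]
[ 0.2 -4.9  1.3] [-0.91  0.17 -0.09] [0.5647 0.0716 0.0608]
```

View pics/w5.png

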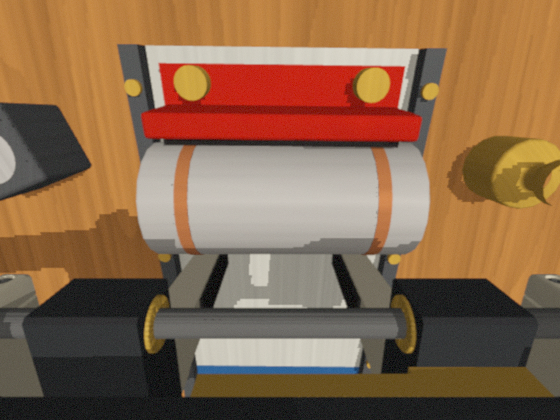

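The roller is against the rubber across its full width and steady at about 5 N. The small moment shows the right finger carrying more, so I'll even it with a small turn.

```bash
python3 -m crank '{"slide":[[0,0,0],[0,0,0],[0.01,0,0],[0.01,0,0],[0.01,0,0]],"turn":[0.002,0.004,0.006,0.006,0.006],"hand":[0.7,0.7,0.7,0.7,0.7]}' 10; python3 - <<'E'
from m import *
for k in range(4): manip.snapshot("scene"); o=manip.get_obs(); print(o["wrist_force"].round(1),o["wrist_torque"].round(2),o["position"].round(4),o["tool_rot"].round(4),o["grip_force"])
E
```

```text
time: 11.88
position: [0.5645, 0.0719, 0.0608]
tool_rot: [-3.141, 0.001, 1.558]
wrist_force: [-1.8, -5.4, 1.8]
grip_width: 0.065
grip_force: 2.6
[-1.  -5.7  1.2] [-0.95  0.3  -0.07] [0.5645 0.0718 0.0607] [-3.1411e+00  6.0000e-04  1.5576e+00] 2.556341551244259
[-0.9 -4.9  1. ] [-0.89  0.35 -0.02] [0.5645 0.0719 0.0608] [-3.1411e+00  6.0000e-04  1.5576e+00] 2.554025072604418
[-1.9 -5.2  1.7] [-0.88  0.38 -0.03] [0.5645 0.0719 0.0608] [-3.1411e+00  6.0000e-04  1.5576e+00] 2.554821241647005
[-1.4 -5.2  1.7] [-0.91  0.33 -0.06] [0.5645 0.0719 0.0607] [-3.1411e+00  5.0000e-04  1.5576e+00] 2.552328910678625
```

The push is now balanced at about 5 N and steady, so I'm handing in.

```bash
python3 -c "
from rig import manip
print(manip.job_done())"
```

```text
the job is handed in; nothing more can be done
None
```

I pushed the middle-sized roller up the ramp at about 5 cm/s to the red stop; it lay square against it, held with a light, steady push of about 5 N, when I handed the job in at about 12 s on the robot's clock (no verdict came back).

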